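# Switch the dropped-out dryer zone back on

### The job

One zone of the tray dryer is off: of the six recessed rocker levers in the top of the switch box, one leans to the back while the other five lean to the front. Undo the wing nut (anticlockwise), lift the clear cover off over it and lay it flat on the table, right way up, then take the stylus from its pot, reach down into the slot with it and flip that lever over to the front, keeping fingers off the levers and leaving the other five on. Finish with the stylus standing in its pot again, tip down, the pot upright about where it was, and do not knock the stamp or the small bottle about.

Things in the scene. Friction and masses are not known exactly. Their poses are not given: they have to be found in the camera images.
- switch_box: Switch box of the tray dryer, fixed: white enclosure 150 mm (its x) by 214 mm (its y) by 60 mm high, origin at the centre of its underside, z up. Its front (-x: read-out and knob on the face, row of small clear lenses on the deck) looks roughly towards the robot; cords leave at the back (+x). In its top lies the grey grille with six slots; at the start a clear cover lies over it.
- grille (a point): Centre of the grille, level with the deck, 60 mm above the table. Slots at y = -62.5, -39.5, -16.5, 16.5, 39.5, 62.5 mm of the box, open above, each 17 mm wide (y), 72 mm long (x -36 to +36 mm), 36 mm deep, parted by guard ribs level with the deck, 6 mm thick, the middle one 16 mm. At x = 0 in each slot sits one rocker lever. Black cleats 6 mm high edge the cover's place.
- wing_nut (a joint): Angle of the steel wing nut in the middle of the grille, seen from above clockwise from the box's x axis to its wings: 0 is a stop, where the wings lie along the box's x and pass through the cover's slot (free within 0.2 rad); starts at 1.7 to 2.2, across the slot, and holds the cover down. Turn it anticlockwise to undo. Stiff (0.05 N m), stays where it is left.
- wing_mid (a point): Middle of the wing nut on its upright axis, 77 mm above the table, half-way up its two flat wings: together 36 mm long, 8 mm thick, 20 mm high (67 to 87 mm above the table). The nut does not rise or come off.
- cover: Clear flat plate 92 mm (its x) by 172 mm (its y) by 4 mm, loose, 0.12 kg, origin at the centre of its underside. In the middle it has a slot 46 mm (x) by 18 mm (y) through which the wing nut stands. At the start it lies on the deck (underside 60 mm above the table), between the cleats with 2 mm play, axes as those of the box.
- cover_grip (a point): Centre of the cover's grey grip bar: 70 mm long (cover's x), 10 mm thick (y), 22 mm high, upright on the plate's right end at y = -74 mm of the cover; this point is 15 mm above the plate's underside.
- rocker_off: Rocker module whose lever is off (leans to the back). Origin in the middle of its slot, on the slot's floor (24 mm above the table), axes as those of the switch box. Which of the six slots it is in differs from start to start.
- lever_off (a joint): Angle of the lever of rocker_off about the box's y: +0.38 off, upper end leaning back (+x of the box); 0 upright; -0.38 on, leaning to the front. An over-centre spring holds it at either end: it takes about 4 N sideways at the paddle's end to start it, less towards upright; past upright it snaps over by itself; let go before that, it snaps back.
- lever_off_tip (a point): Middle of the upper end of that lever: a white paddle 12 mm wide (y) and 5.5 mm thick, ending 24 mm above its pivot, which is 10 mm above the module's origin; so it stays below the rib tops. At either end of its throw this point is 9 mm behind or in front of the pivot, 4 mm below the rib tops. The lever's foot is a shallow rocker 33 mm long.
- stylus_grip (a point): Centre of the stylus's grip. Straight stick, 150 mm, 40 g: wooden grip 12 mm square, 62 mm long, on top of a round black shaft of 9 mm with a blunt tip; z runs from tip to grip; this point is 119 mm from the tip. It stands in the pot leaning about 0.3 rad towards -x of the pot, shaft in that corner of the mouth, tip in the opposite corner of the floor.
- stylus_tip (a point): Tip of the stylus, on its axis; axes as those of stylus_grip. Two opposite flats of the grip face +-y of the stick, which is level at the start and lies along the pot's y.
- pot: Steel pot for the stylus, loose, 0.45 kg: square, 34 mm over the walls, 75 mm high, inside 27 mm square and 70 mm deep. Origin at the centre of its underside; z up; its x and y axes point to the corners of the square (the walls stand at 45 degrees to them).
- lot_stamp: Wooden hand stamp standing on the table, 37 x 48 x 74 mm, origin under its centre; a bystander.
- vial: Small capped bottle standing on the table, 31 mm diameter, 62 mm high, origin under its centre; a bystander.
- lever_a (a joint): Angle of the lever of rocker_a, as for lever_off; starts on (-0.38).
- rocker_a: One of the five like modules whose lever is on; origin as for rocker_off.
- lever_b (a joint): Angle of the lever of rocker_b, as for lever_off; starts on (-0.38).
- rocker_b: One of the five like modules whose lever is on; origin as for rocker_off.
- lever_c (a joint): Angle of the lever of rocker_c, as for lever_off; starts on (-0.38).
- rocker_c: One of the five like modules whose lever is on; origin as for rocker_off.
- lever_d (a joint): Angle of the lever of rocker_d, as for lever_off; starts on (-0.38).
- rocker_d: One of the five like modules whose lever is on; origin as for rocker_off.
- lever_e (a joint): Angle of the lever of rocker_e, as for lever_off; starts on (-0.38).
- rocker_e: One of the five like modules whose lever is on; origin as for rocker_off.

How it is judged:
By the outcome, as a careful person would: the job done as asked, in the order asked, and still so for the second after the job is handed in, with the robot touching nothing.
It also fails if it takes over 72 s, if anything falls off the work surface, if the arm or the gripper's body presses on something with over 40 N, if the wrist force passes 120 N, or if a joint passes its speed limit or range.

### The arm

A 6-joint arm with a two-finger parallel gripper is mounted at the origin on a cart in front of the work surface, level with it; the furniture and walls round the work are solid. World frame = base frame: x ahead of the robot, y to its left, z up, the work surface at z = 0. Lengths are in m, angles in rad, forces in N, time in s.
With the tool pointing down it reaches from about 0.325 to 0.775 m from the base axis. Payload 9.3 kg.
Tool frame: the origin (TCP) lies at the very end of the fingers, on their centre line; the grasp point (between the pads) lies 19 mm behind it; z points along the fingers, y is the line along which they close (so a half turn about z gives the same grasp; the last joint's range is limited). The gripper opens to 85 mm and grips with 20 to 120 N. Pads are 22 mm wide; open, the fingers measure 114 mm over their backs; the gripper's body (76 mm by 85 mm) begins 54 mm behind the grasp point. The pads swing forward as they close: fully open they stand 13 mm farther back than shut.
Start: joints at [-1.355, 0.259, 0.021, 1.334, 0, 1.418], TCP at [0.198, -0.513, 0.231] pointing down, gripper open.
Joint ranges: [-3.04, 3.04], [-0.91, 1.82], [-1.04, 1.36], [-1.92, 1.95], [-1.52, 1.45], [-3.14, 3.14]. Speed limits (rad/s): [2.22, 2.22, 2.79, 3.14, 3.14, 3.14].

### API

Orientations are given as a unit quaternion [w, x, y, z].
In Python, from cell import * gives the robot as it stands.
- The arm moves only by the tool carry_out, never from a script. Its argument "commands" is a list of rows, each a list of 3 entries, a list of its own where there are three numbers: the shift along the world's x, y, z in m, then the turn, a rotation vector about the world's x, y, z in degrees, then the closure, from -1 (fully open) to 1 (shut). A call has exactly 10 rows; each row is the pose to reach, as a shift and turn from the pose commanded when the call began; what a row does not reach only later rows make up. A row lasts 1/8 s, in which the tool goes at most 62.5 mm and 10.7 degrees, less where a joint would pass 70% of its speed; a pose out of reach is approached as far as the arm can. A call with a gripper value outside its range is refused whole. The fingers move at their own pace and stop on an object; "squeeze" is the grip in N (left out, the last holds). Time passes only in rows, so rows that repeat a pose let the fingers close, or fill a call up. It gives the time, the measured TCP pose, the force, the opening and the grip force at its end, in the units of the state.
- state(): the state, without advancing time (a new reading comes with each control period).
- camera(name): name is "scene" or "side" or "wrist"; returns a dict with "image" (420x560x3 uint8, red, green, blue), "camera_matrix" (3x3 intrinsics, pixels), "xyz" and "orientation" of the camera in the world; the wrist camera has in their place "tool_from_camera" (4x4, takes a point from camera to tool coordinates, whose origin is the TCP and whose axes are the flange's). Camera axes: x right, y up, looking along -z (the intrinsics and any distortion apply to the point x, -y, -z); pixel columns grow to the right and rows downward; lengths in m; the calibration is good to about 2 mm. A picture is of the moment at which its call begins: read the wrist's pose just before it. There is no depth.
- sign_off(): hands the job in; it is judged then, once.
The state is a dict: "time": time; "q": joint angles; "qd": joint speeds; "tau": joint torques, N m; "position": TCP position; "tool_rot": TCP orientation; "contact_force": force on the tool from outside, world axes, zero at the start; "torque": the same for the moment, N m; "finger_gap": opening from 0.0 (shut) to 1.0 (fully open); "grasp_force": force on a finger pad.
Only numpy, scipy, OpenCV 4.12 (cv2) and the standard library are available. Lean on these libraries where they do the work, as an engineer would, in place of code of your own. Each camera call takes 0.05 s, during which the arm holds its last target. There are 200 camera calls.

## Working session

There is one attempt and no reset: what is moved stays moved. The work goes in short steps, Python scripts to look and compute and a tool call to move; the robot and the scene stay as the last step left them, time stands still between calls to the robot, and variables do not carry over. Pictures are saved under pics/ and viewed, at most 10 in all, crops included, and the job is handed in when it is done.

Besides the shell and the picture viewer there is one more tool, called after "Request:" as name(argument=value, ...) on one line, values as JSON. carry_out: Moves the arm, as the interface text tells. Its arguments: {"type":"object","properties":{"commands":{"type":"array"},"squeeze":{"type":"number"}},"required":["commands"]}

```bash
ls; mkdir -p pics; cat > h.py <<'E'
from cell import *
import numpy as np, cv2
from scipy.spatial.transform import Rotation as R
def rot(q): return R.from_quat([q[1],q[2],q[3],q[0]])
def cam(n):
    s=state(); c=camera(n)
    K=np.array(c["camera_matrix"])
    if n=="wrist":
        T=np.array(c["tool_from_camera"]); W=np.eye(4); W[:3,:3]=rot(s["tool_rot"]).as_matrix(); W[:3,3]=s["position"]
        M=W@T
    else:
        M=np.eye(4); M[:3,:3]=rot(c["orientation"]).as_matrix(); M[:3,3]=c["xyz"]
    return c,K,M
def save(n,f):
    c,K,M=cam(n); cv2.imwrite(f"pics/{f}.png",c["image"][:,:,::-1]); np.savez(f"pics/{f}.npz",K=K,M=M,d=np.array(c.get("distortion",np.zeros(5)),float)); return c
def load(f):
    z=np.load(f"pics/{f}.npz"); return z["K"],z["M"],z["d"]
def ray(f,u,v):
    K,M,d=load(f); p=cv2.undistortPoints(np.array([[[u,v]]],float),K,d)[0,0]
    return M[:3,3], M[:3,:3]@np.array([p[0],-p[1],-1])
def atz(f,u,v,z):
    o,r=ray(f,u,v); return o+r*(z-o[2])/r[2]
def proj(f,P):
    K,M,d=load(f); P=(np.atleast_2d(P)-M[:3,3])@M[:3,:3]; P=P*[1,-1,-1]
    return cv2.projectPoints(P,np.zeros(3),np.zeros(3),K,d)[0][:,0]
E
python3 - <<'E'
from h import *
for n in ("scene","side"):
    c=save(n,n+"0"); print({k:v for k,v in c.items() if k!="image"})
print(state())
a=cv2.imread("pics/scene0.png");
E
```

```text
pics
{'camera_matrix': array([[405.37565673,   0.        , 276.0111755 ],
       [  0.        , 405.37565673, 206.05419959],
       [  0.        ,   0.        ,   1.        ]]), 'xyz': array([-0.08427693, -0.49778385,  0.43865309]), 'orientation': array([ 0.75619511,  0.49206052, -0.24376021, -0.35584598])}
{'camera_matrix': array([[491.6917641 ,   0.        , 285.30121823],
       [  0.        , 491.6917641 , 210.51677413],
       [  0.        ,   0.        ,   1.        ]]), 'xyz': array([0.30340344, 1.07367292, 0.67438849]), 'orientation': array([-0.07645277, -0.05922302,  0.51105446,  0.85409072])}
{'time': 0.1, 'q': array([-1.35459066e+00,  2.59141196e-01,  2.08288589e-02,  1.33368589e+00,
        1.63007060e-05,  1.41820429e+00]), 'qd': array([-0.0009451 ,  0.00019094,  0.00238544,  0.00045712, -0.0011659 ,
       -0.00062511]), 'tau': array([ 5.98711835e-03, -5.56693125e+01,  3.45070195e+01,  1.15801641e-02,
       -1.95751395e-04, -5.30517497e-06]), 'position': array([ 0.19822212, -0.51277151,  0.23072027]), 'tool_rot': array([-6.00903447e-04,  9.83046476e-01,  1.83355569e-01, -1.09647954e-05]), 'contact_force': array([ 0.54340094, -0.11606608,  0.5388046 ]), 'torque': array([-0.00837155, -0.02550852, -0.02708472]), 'grasp_force': 0.0, 'finger_gap': 0.9995061449658279}
```

View pics/scene0.png

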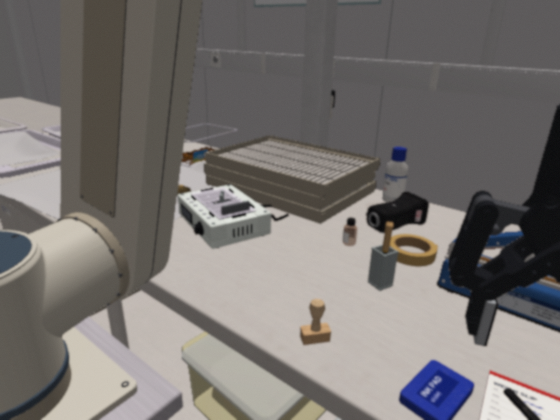

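View pics/side0.png

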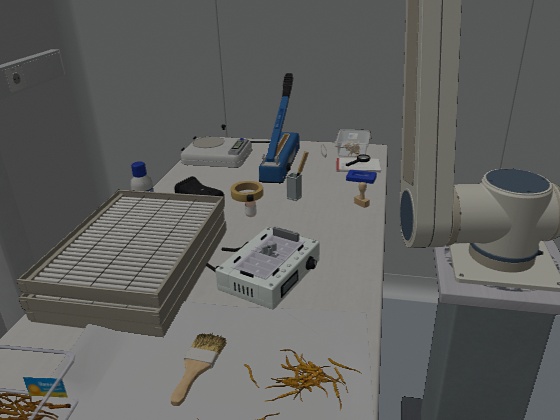

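The scene view shows the box near (222,205), pot (384,270), vial (350,235) and stamp (316,330). The side view shows the box near (268,258), pot (294,188), vial (250,207) and stamp (361,195).

```bash
python3 - <<'E'
from h import *
def tri(a,b):
    o1,r1=ray("scene0",*a);o2,r2=ray("side0",*b)
    A=np.stack([r1,-r2],1); t=np.linalg.lstsq(A,o2-o1,rcond=None)[0]
    p,q=o1+r1*t[0],o2+r2*t[1]; return ((p+q)/2).round(3),np.linalg.norm(p-q).round(4)
print("stylus top",tri((389,223),(304,153)))
print("vial top",tri((350,222),(250,197)))
print("stamp top",tri((317,304),(362,184)))
print("pot base",atz("scene0",383,283,0),atz("side0",294,197,0))
print("nut",tri((221,193),(268,243)))
for p in [(218,264),(277,228),(320,240),(270,283)]: print(atz("side0",*p,.06).round(3))
for p in [(178,198),(226,186),(268,210),(212,229)]: print(atz("scene0",*p,.06).round(3))
a=cv2.imread("pics/scene0.png")[170:290,165:425]; b=cv2.imread("pics/side0.png")[140:310,200:380]
b=cv2.resize(b,None,fx=2,fy=2,interpolation=3); a=cv2.resize(a,(400,185),interpolation=3)
o=np.zeros((340,760,3),np.uint8); o[:,:360]=b; o[:185,360:]=a; cv2.imwrite("pics/c1.png",o)
E
```

```text
stylus top (array([ 0.52 , -0.262,  0.143]), np.float64(0.0008))
vial top (array([ 0.652, -0.124,  0.056]), np.float64(0.0034))
stamp top (array([ 0.346, -0.238,  0.065]), np.float64(0.0003))
pot base [ 0.55713706 -0.25334648  0.        ] [ 5.50752349e-01 -2.54764843e-01 -1.11022302e-16]
nut (array([0.534, 0.157, 0.086]), np.float64(0.0056))
[0.637 0.215 0.06 ]
[0.54 0.04 0.06]
[0.427 0.08  0.06 ]
[0.508 0.265 0.06 ]
[0.482 0.257 0.06 ]
[0.618 0.23  0.06 ]
[0.572 0.046 0.06 ]
[0.421 0.071 0.06 ]
```

View pics/c1.png

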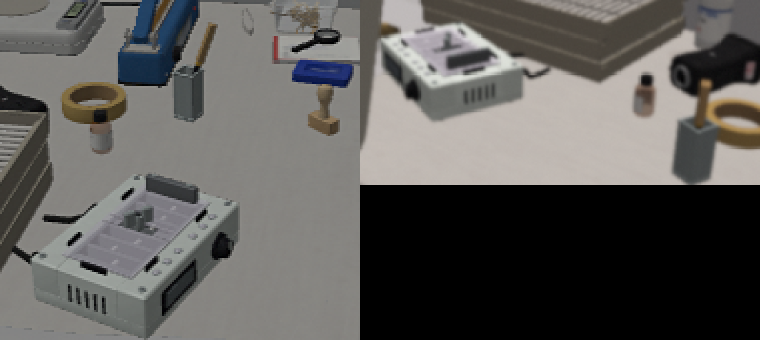

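The crop shows the box with its grip bar at the right end, the nut across the slot, and the pot, vial and stamp well clear. Next I'll go above the box.

```bash
python3 - <<'E'
from h import *
s=state();c,K,M=cam("wrist"); print(c["tool_from_camera"],K,M.round(3)); print(s["time"])
E
```

```text
[[ 6.26566765e-04  9.60927248e-01  2.76800345e-01  7.05178450e-02]
 [ 9.99999233e-01 -8.97706516e-04  8.52832636e-04  6.47022040e-04]
 [ 1.06799559e-03  2.76799598e-01 -9.60927074e-01 -1.43667649e-01]
 [ 0.00000000e+00  0.00000000e+00  0.00000000e+00  1.00000000e+00]] [[303.91287686   0.         274.4920021 ]
 [  0.         303.91287686 210.19415717]
 [  0.           0.           1.        ]] [[ 0.361  0.896  0.259  0.264]
 [-0.933  0.348  0.098 -0.488]
 [-0.002 -0.277  0.961  0.374]
 [ 0.     0.     0.     1.   ]]
0.1
```

Request:
carry_out(commands=[[[0.03,0.06,0.02],[0,0,5],-1],[[0.06,0.12,0.04],[0,0,10],-1],[[0.09,0.18,0.06],[0,0,15],-1],[[0.12,0.24,0.08],[0,0,20],-1],[[0.15,0.3,0.08],[0,0,24],-1],[[0.18,0.36,0.08],[0,0,24],-1],[[0.21,0.42,0.08],[0,0,24],-1],[[0.24,0.48,0.08],[0,0,24],-1],[[0.26,0.54,0.08],[0,0,24],-1],[[0.28,0.6,0.08],[0,0,24],-1]])

```text
time: 1.4
position: [0.4622, 0.0435, 0.3112]
tool_rot: [0.0, 0.923, 0.384, 0.0]
contact_force: [2.1, -0.4, 0.6]
finger_gap: 1.002
grasp_force: 0.0
```

```bash
python3 - <<'E'
from h import *
save("wrist","w1"); print(state()["position"],proj("w1",[[0.53,0.15,.06]]))
E
```

```text
[0.46331345 0.04942608 0.31075944] [[251.61931279  76.71339421]]
```

View pics/w1.png

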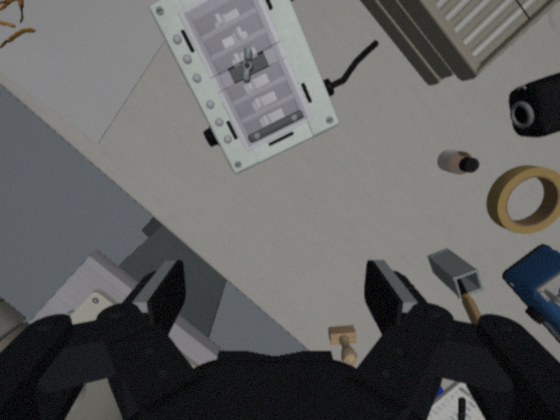

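```bash
python3 - <<'E'
from h import *
f="w1"
for n,p in dict(fr=(238,171),br=(338,123),fl=(151,10)).items(): print(n,atz(f,*p,.06).round(4))
print("pot base?",atz(f,440,262,0).round(3),"vial base",atz(f,449,160,0).round(3),"vial top",atz(f,468,165,.062).round(3),"stamp top",atz(f,348,352,.07).round(3))
a=cv2.imread("pics/w1.png"); o=np.zeros((600,800,3),np.uint8)
o[:,:]=cv2.resize(a[0:150,150:350],(800,600),interpolation=2); cv2.imwrite("pics/c2.png",o)
E
```

```text
fr [0.4357 0.0837 0.06  ]
br [0.5681 0.0369 0.06  ]
fl [0.4993 0.2793 0.06  ]
pot base? [ 0.55  -0.253  0.   ] vial base [ 0.658 -0.128  0.   ] vial top [ 0.652 -0.12   0.062] stamp top [ 0.355 -0.224  0.07 ]
```

Request:
carry_out(commands=[[[0.02,0.03,-0.03],[0,0,0],-1],[[0.02,0.03,-0.06],[0,0,0],-1],[[0.02,0.03,-0.06],[0,0,0],-1],[[0.02,0.03,-0.06],[0,0,0],-1],[[0.02,0.03,-0.06],[0,0,0],-1],[[0.02,0.03,-0.06],[0,0,0],-1],[[0.02,0.03,-0.06],[0,0,0],-1],[[0.02,0.03,-0.06],[0,0,0],-1],[[0.02,0.03,-0.06],[0,0,0],-1],[[0.02,0.03,-0.06],[0,0,0],-1]])

```text
time: 2.7
position: [0.4817, 0.0714, 0.2512]
tool_rot: [-0.0, 0.923, 0.384, -0.0]
contact_force: [0.6, 0.4, -0.7]
finger_gap: 1.001
grasp_force: 0.0
```

```bash
python3 - <<'E'
from h import *
save("wrist","w2"); print(state()["position"],proj("w2",[[0.53,0.15,.06]]))
a=cv2.imread("pics/w2.png"); cv2.imwrite("pics/c3.png",cv2.resize(a[0:300,100:500],(800,600),interpolation=2))
E
```

```text
[0.48171761 0.07138212 0.25120752] [[253.70533199 103.22975559]]
```

View pics/c3.png

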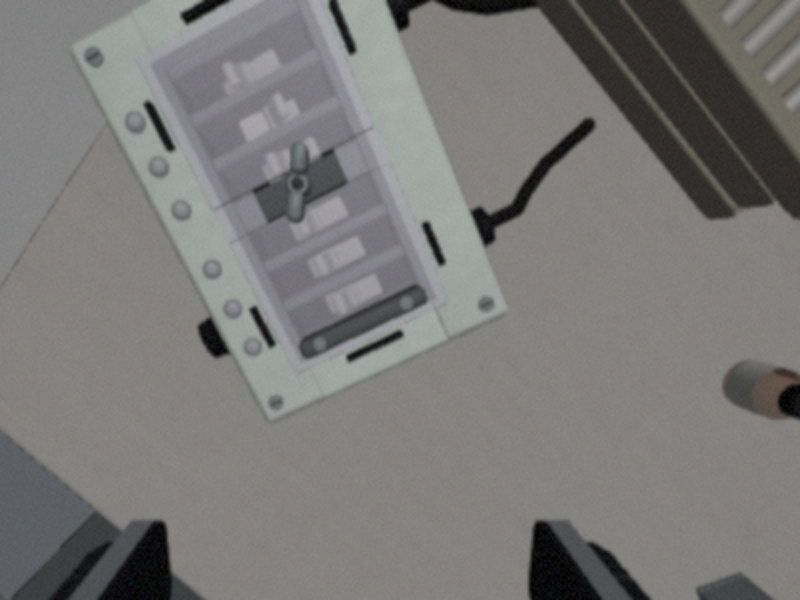

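The off lever looks like the slot at +39.5 mm: its paddle at crop (280,105) is on the back side, the others are on the front. The nut is at crop (297,183).

```bash
python3 - <<'E'
from h import *
f="w2"
g=lambda x,y,z: atz(f,100+x/2-.25,y/2-.25,z)
P={n:g(*p,.06) for n,p in dict(fr=(270,421),br=(507,311),fl=(73,45)).items()}
obj=np.array([[-.075,-.107],[.075,-.107],[-.075,.107]]); w=np.array([P[k][:2] for k in ("fr","br","fl")])
a=obj-obj.mean(0); b=w-w.mean(0); th=np.arctan2((a[:,0]*b[:,1]-a[:,1]*b[:,0]).sum(),(a*b).sum())
Rm=np.array([[np.cos(th),-np.sin(th)],[np.sin(th),np.cos(th)]]); t=w.mean(0)-Rm@obj.mean(0)
print("yaw",np.degrees(th),"centre",t,"res",w-(obj@Rm.T+t))
print("scale",np.linalg.norm(w[1]-w[0]),np.linalg.norm(w[2]-w[0]))
print("nut",g(297,183,.085)); d=g(300,147,.085)-g(294,218,.085); print("wing ang",np.degrees(np.arctan2(d[1],d[0])),np.linalg.norm(d))
for x,y in ((308,348),(418,295)): print("bar end",g(x,y,.086))
for p in ((235,75),(280,105),(275,165),(310,220),(325,265),(342,300)):
    q=Rm.T@(g(*p,.056)[:2]-t); print(p,q.round(4))
E
```

```text
yaw -19.844583788598715 centre [0.53633548 0.15951235] res [[ 0.00179945  0.00031039]
 [-0.00211433  0.00282843]
 [ 0.00031488 -0.00313882]]
scale 0.1454675514086769 0.21025177168060577
nut [0.53419444 0.1589963  0.085     ]
wing ang 38.64715534593132 0.03186433458851005
bar end [0.48121832 0.1002937  0.086     ]
bar end [0.53926574 0.08010384 0.086     ]
(235, 75) [-0.0085  0.0604]
(280, 105) [0.0057 0.0389]
(275, 165) [-0.0093  0.0149]
(310, 220) [-0.0047 -0.0171]
(325, 265) [-0.0075 -0.0413]
(342, 300) [-0.0071 -0.062 ]
```

Request:
carry_out(commands=[[[0.03,0.045,0],[0,0,-3],-0.3],[[0.053,0.0875,-0.02],[0,0,-6.5],-0.3],[[0.053,0.0875,-0.06],[0,0,-6.5],-0.3],[[0.053,0.0875,-0.1],[0,0,-6.5],-0.3],[[0.053,0.0875,-0.12],[0,0,-6.5],-0.3],[[0.053,0.0875,-0.12],[0,0,-6.5],-0.3],[[0.053,0.0875,-0.12],[0,0,-6.5],-0.3],[[0.053,0.0875,-0.12],[0,0,-6.5],-0.3],[[0.053,0.0875,-0.12],[0,0,-6.5],-0.3],[[0.053,0.0875,-0.12],[0,0,-6.5],-0.3]])

```text
time: 4.0
position: [0.5348, 0.1589, 0.1316]
tool_rot: [0.0, 0.944, 0.331, 0.0]
contact_force: [-0.5, 0.3, -0.4]
finger_gap: 0.65
grasp_force: 0.0
```

```bash
python3 - <<'E'
from h import *
save("wrist","w3"); print(state()["position"],proj("w3",[[0.535,0.159,.085],[.535,.159,.067]]))
E
```

```text
[0.53478544 0.15887005 0.13152794] [[273.66961741 232.40188724]
 [273.74325716 223.77624506]]
```

View pics/w3.png

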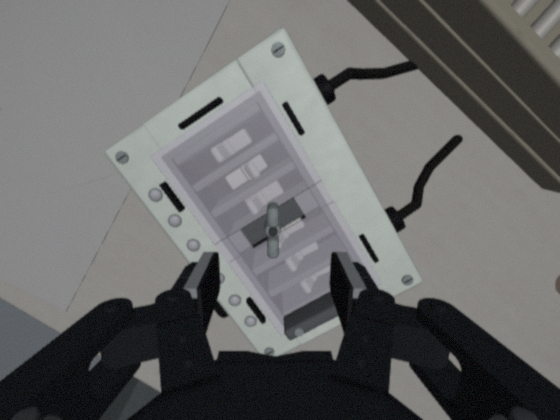

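The nut is at (272,231) with its wings upright in the image and matches the prediction. I'll descend and grip.

Request:
carry_out(commands=[[[0,0,-0.03],[0,0,0],-0.3],[[0,0,-0.06],[0,0,0],-0.3],[[0,0,-0.062],[0,0,0],0.2],[[0,0,-0.062],[0,0,0],1],[[0,0,-0.062],[0,0,0],1],[[0,0,-0.062],[0,0,0],1],[[0,0,-0.062],[0,0,0],1],[[0,0,-0.062],[0,0,0],1],[[0,0,-0.062],[0,0,8],1],[[0,0,-0.062],[0,0,16],1]], squeeze=60)

```text
time: 5.3
position: [0.5343, 0.1601, 0.0705]
tool_rot: [-0.001, 0.887, 0.461, 0.001]
contact_force: [-4.1, 5.6, 1.5]
finger_gap: 0.098
grasp_force: 58.7
```

Request:
carry_out(commands=[[[0,0,0],[0,0,10.2],1],[[0,0,0],[0,0,20.4],1],[[0,0,0],[0,0,30.6],1],[[0,0,0],[0,0,40.8],1],[[0,0,0],[0,0,51],1],[[0,0,0],[0,0,61.2],1],[[0,0,0],[0,0,71.4],1],[[0,0,0],[0,0,81.6],1],[[0,0,0],[0,0,91.8],1],[[0,0,0],[0,0,102],1]])

```text
time: 6.55
position: [0.5333, 0.1599, 0.0705]
tool_rot: [-0.001, 0.199, 0.98, 0.001]
contact_force: [-9.1, 5.2, 5.1]
finger_gap: 0.098
grasp_force: 59.1
```

Request:
carry_out(commands=[[[0,0,0],[0,0,1],1],[[0,0,0],[0,0,1],-0.5],[[0,0,0],[0,0,1],-0.5],[[0,0,0.03],[0,0,1],-0.5],[[0,0,0.06],[0,0,1],-0.5],[[0,0,0.09],[0,0,1],-0.5],[[-0.01,-0.03,0.09],[0,0,2],-0.5],[[-0.0245,-0.07,0.09],[0,0,2],-0.5],[[-0.0245,-0.07,0.09],[0,0,2],-0.5],[[-0.0245,-0.07,0.09],[0,0,2],-0.5]])

```text
time: 7.8
position: [0.5107, 0.0888, 0.1597]
tool_rot: [0.001, 0.186, 0.983, 0.0]
contact_force: [0.1, 0.2, -0.5]
finger_gap: 0.747
grasp_force: 0.0
```

```bash
python3 - <<'E'
from h import *
save("wrist","w4"); print(state()["position"],proj("w4",[[0.535,0.159,.085],[.51,.09,.086]]))
print([atz("w1",*p,0).round(3) for p in ((150,212),(270,316))])
E
```

```text
[0.51073846 0.08915074 0.1595833 ] [[373.24075008 215.07791734]
 [275.69957207 217.9271644 ]]
[array([0.28 , 0.135, 0.   ]), array([ 0.28 , -0.129,  0.   ])]
```

View pics/w4.png

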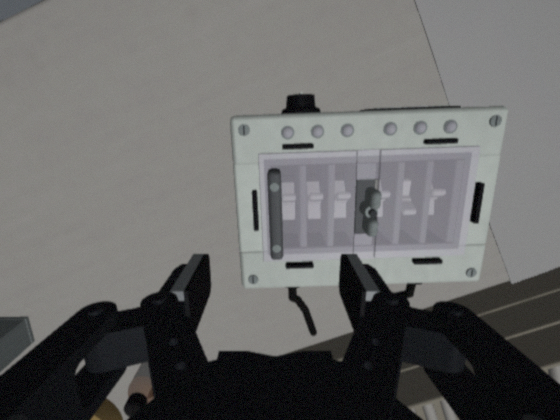

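The wings now lie along the cover's slot and the bar is at (275,214), between the fingers. I'll compute the box yaw from this view.

```bash
python3 - <<'E'
from h import *
f="w4"
w=np.array([atz(f,*p,.06)[:2] for p in ((232,117),(245,288),(508,107),(483,272))])
obj=np.array([[-.075,-.107],[.075,-.107],[-.075,.107],[.075,.107]])
def fit(obj,w):
    a=obj-obj.mean(0); b=w-w.mean(0); th=np.arctan2((a[:,0]*b[:,1]-a[:,1]*b[:,0]).sum(),(a*b).sum())
    Rm=np.array([[np.cos(th),-np.sin(th)],[np.sin(th),np.cos(th)]]); t=w.mean(0)-Rm@obj.mean(0)
    return np.degrees(th),t,w-(obj@Rm.T+t)
print(fit(obj,w))
a,b=atz(f,275,170,.086),atz(f,276,257,.086); print("bar",a,b,(a+b)/2,np.degrees(np.arctan2(*(b-a)[1::-1])))
a,b=atz(f,376,194,.087),atz(f,369,234,.087); print("nut",a,b,(a+b)/2,np.degrees(np.arctan2(*(b-a)[1::-1])))
print(atz(f,373,211,.087))
E
```

```text
(np.float64(-18.397582034922305), array([0.53277517, 0.16163546]), array([[ 0.0022213 ,  0.00168937],
       [-0.00084355,  0.00089827],
       [ 0.00448131, -0.00318101],
       [-0.00585906,  0.00059337]]))
bar [0.47623008 0.10264265 0.086     ] [0.5398501  0.07860022 0.086     ] [0.50804009 0.09062143 0.086     ] -20.70190986506216
nut [0.5193817  0.16497858 0.087     ] [0.54748818 0.15137846 0.087     ] [0.53343494 0.15817852 0.087     ] -25.821335697097627
[0.53105763 0.15930828 0.087     ]
```

Request:
carry_out(commands=[[[-0.001,0.001,-0.04],[0,0,1],-0.5],[[-0.001,0.001,-0.08],[0,0,1],-0.5],[[-0.001,0.001,-0.091],[0,0,1],-0.5],[[-0.001,0.001,-0.091],[0,0,1],1],[[-0.001,0.001,-0.091],[0,0,1],1],[[-0.001,0.001,-0.091],[0,0,1],1],[[-0.001,0.001,-0.091],[0,0,1],1],[[-0.001,0.001,-0.091],[0,0,1],1],[[-0.001,0.001,-0.091],[0,0,1],1],[[-0.001,0.001,-0.091],[0,0,1],1]], squeeze=80)

```text
time: 9.1
position: [0.5101, 0.0899, 0.0697]
tool_rot: [0.001, 0.177, 0.984, 0.0]
contact_force: [-1.1, 0.0, 5.3]
finger_gap: 0.093
grasp_force: 79.2
```

Request:
carry_out(commands=[[[0,0,0.01],[0,0,0],1],[[0,0,0.02],[0,0,0],1],[[0,0,0.03],[0,0,0],1],[[0,0,0.045],[0,0,0],1],[[0,0,0.06],[0,0,0],1],[[0,0,0.08],[0,0,0],1],[[0,0,0.09],[0,0,0],1],[[0,0,0.09],[0,0,0],1],[[0,0,0.09],[0,0,0],1],[[0,0,0.09],[0,0,0],1]])

```text
time: 10.35
position: [0.5089, 0.0898, 0.1576]
tool_rot: [-0.001, 0.177, 0.984, -0.0]
contact_force: [-0.1, -0.7, -0.8]
finger_gap: 0.094
grasp_force: 78.3
```

```bash
python3 - <<'E'
from h import *
save("wrist","w5"); print(state()["position"])
save("side","s5")
a=cv2.imread("pics/w5.png");b=cv2.imread("pics/s5.png")[150:330,180:360]
o=np.zeros((420,800,3),np.uint8); o[:,:440]=a[:,60:500]; o[:360,440:]=cv2.resize(b,(360,360),interpolation=2); cv2.imwrite("pics/c5.png",o)
E
```

```text
[0.508918   0.08986554 0.15765032]
```

View pics/c5.png

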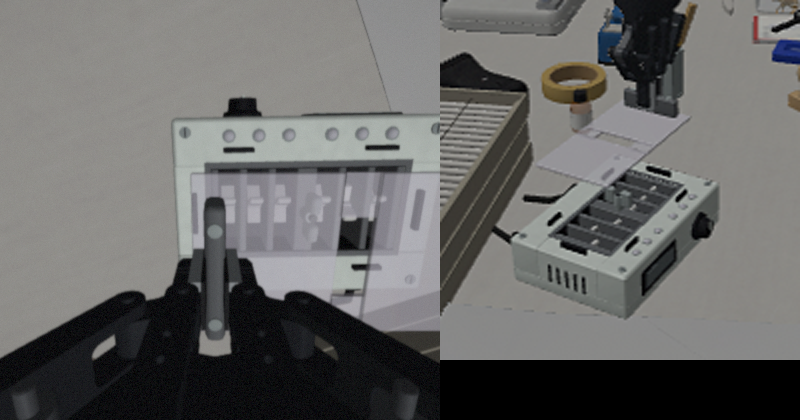

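The cover is held level and clear of the nut. I'll carry it to the free table right of the box.

Request:
carry_out(commands=[[[-0.008,-0.04,0],[0,0,0],1],[[-0.016,-0.09,0],[0,0,0],1],[[-0.028,-0.14,0],[0,0,0],1],[[-0.04,-0.19,0],[0,0,0],1],[[-0.044,-0.23,0],[0,0,0],1],[[-0.044,-0.23,-0.02],[0,0,0],1],[[-0.044,-0.23,-0.06],[0,0,0],1],[[-0.044,-0.23,-0.1],[0,0,0],1],[[-0.044,-0.23,-0.13],[0,0,0],1],[[-0.044,-0.23,-0.138],[0,0,0],1]])

```text
time: 11.7
position: [0.4642, -0.1397, 0.0187]
tool_rot: [-0.002, 0.177, 0.984, 0.0]
contact_force: [0.5, 0.6, -1.2]
finger_gap: 0.092
grasp_force: 78.4
```

Request:
carry_out(commands=[[[0,0,-0.003],[0,0,0],1],[[0,0,-0.006],[0,0,0],1],[[0,0,-0.008],[0,0,0],1],[[0,0,-0.0095],[0,0,0],1],[[0,0,-0.0095],[0,0,0],1],[[0,0,-0.0095],[0,0,0],1],[[0,0,-0.0095],[0,0,0],1],[[0,0,-0.0095],[0,0,0],1],[[0,0,-0.0095],[0,0,0],1],[[0,0,-0.0095],[0,0,0],1]])

```text
time: 12.95
position: [0.4652, -0.1401, 0.0107]
tool_rot: [-0.0, 0.177, 0.984, 0.0]
contact_force: [-0.0, 0.4, -2.1]
finger_gap: 0.093
grasp_force: 78.4
```

Request:
carry_out(commands=[[[0,0,-0.001],[0,0,0],1],[[0,0,-0.001],[0,0,0],-0.6],[[0,0,-0.001],[0,0,0],-0.6],[[0,0,0.0],[0,0,0],-0.6],[[0,0,0.04],[0,0,0],-0.6],[[0,0,0.1],[0,0,5],-0.6],[[0,0,0.16],[0,0,13],-0.6],[[0.03,-0.02,0.22],[0,0,22],-0.6],[[0.07,-0.05,0.26],[0,0,29],-0.6],[[0.105,-0.075,0.27],[0,0,34],-0.6]])

```text
time: 14.2
position: [0.5716, -0.216, 0.2843]
tool_rot: [0.002, -0.12, 0.993, -0.001]
contact_force: [0.0, -1.4, -0.2]
finger_gap: 0.803
grasp_force: 0.0
```

Request:
carry_out(commands=[[[0.04,-0.025,0],[0,0,0],-0.6],[[0.04,-0.025,0],[0,0,0],-0.6],[[0.04,-0.025,0],[0,0,0],-0.6],[[0.04,-0.025,0],[0,0,0],-0.6],[[0.04,-0.025,0],[0,0,0],-0.6],[[0.04,-0.025,0],[0,0,0],-0.6],[[0.04,-0.025,0],[0,0,0],-0.6],[[0.04,-0.025,0],[0,0,0],-0.6],[[0.04,-0.025,0],[0,0,0],-0.6],[[0.04,-0.025,0],[0,0,0],-0.6]])

```text
time: 15.45
position: [0.6102, -0.2402, 0.2807]
tool_rot: [-0.0, -0.119, 0.993, 0.0]
contact_force: [0.2, -0.4, 0.1]
finger_gap: 0.803
grasp_force: 0.0
```

```bash
python3 - <<'E'
from h import *
save("wrist","w6"); s=state();print(s["position"],s["tool_rot"],proj("w6",[[0.553,-.254,0],[.52,-.262,.143]]))
save("side","s6"); save("scene","c6")
a=cv2.imread("pics/w6.png");b=cv2.imread("pics/s6.png")[120:260,220:400];c=cv2.imread("pics/c6.png")[190:310,280:440]
o=np.zeros((600,800,3),np.uint8)
P=proj("w6",[[.54,-.256,.07]])[0].astype(int); print(P)
x0=max(0,min(560-150,P[0]-75));y0=max(0,min(420-200,P[1]-100)); print(x0,y0)
o[:,:450]=cv2.resize(a[y0:y0+200,x0:x0+150],(450,600),interpolation=2)
o[:272,450:]=cv2.resize(b,(350,272)); o[280:542,450:]=cv2.resize(c,(350,262)); cv2.imwrite("pics/c6v.png",o)
E
```

```text
[ 0.61024413 -0.24013337  0.28067346] [-4.00410761e-05 -1.18677980e-01  9.92932795e-01  3.15652429e-05] [[274.60298129 130.95628313]
 [274.90141535  95.2133538 ]]
[275 120]
200 20
```

View pics/c6v.png

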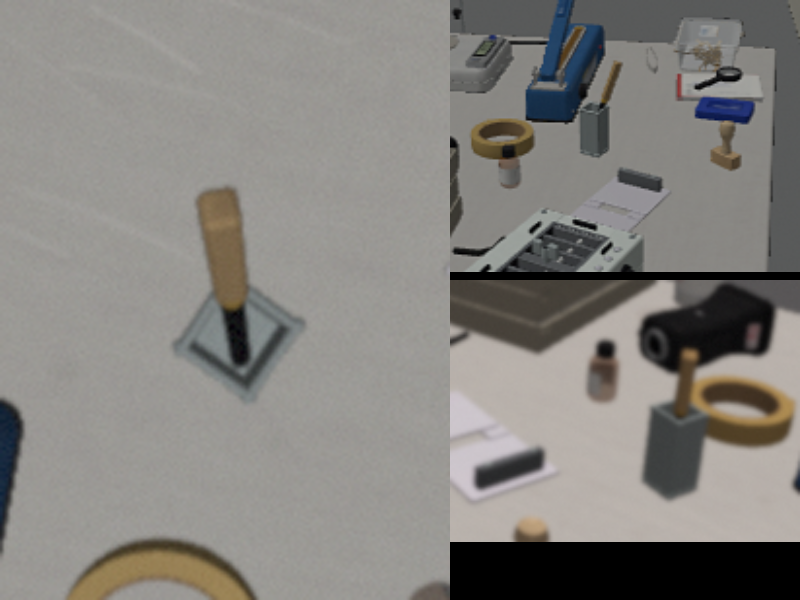

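The cover lies flat. In the wrist crop the rim corners are at (176,347), (249,398), (303,323), (232,283), the stick top near (219,203) and the shaft's lower end at (240,365).

```bash
python3 - <<'E'
from h import *
f="w6"
g=lambda x,y,z: atz(f,200+x/3-.33,20+y/3-.33,z)
C=np.array([g(*p,.075) for p in ((176,347),(249,398),(303,323),(232,283))]); print(C.round(4)); c=C.mean(0); print("pot",c)
d1=C[1]-C[3]; d2=C[2]-C[0]; print("diag",np.linalg.norm(d1),np.linalg.norm(d2),np.degrees(np.arctan2(d1[1],d1[0])),np.degrees(np.arctan2(d2[1],d2[0])))
print("tip",g(240,362,.006))
for z in (.14,.145,.15): print("top",z,g(219,203,z).round(4))
# where does grip start (88 mm from tip): image (235,303)
print("gripstart", g(235,303,.09))
for th in (.26,.3,.34):
  x=np.degrees(np.arctan2(d1[1],d1[0])); xd=np.array([np.cos(np.radians(x)),np.sin(np.radians(x)),0])
  # shaft r4.5 touches mouth corner
  for tx in (.010,.012,.014):
    tip=np.array([c[0],c[1],.006])+xd*tx; ax=-np.sin(th)*xd+np.array([0,0,np.cos(th)])
    print(th,tx,[( (proj(f,tip+ax*L)[0]-[200,20])*3).round(0) for L in (0,.088,.15)])
E
```

```text
[[ 0.5599 -0.2711  0.075 ]
 [ 0.5717 -0.2402  0.075 ]
 [ 0.5404 -0.2274  0.075 ]
 [ 0.5329 -0.2563  0.075 ]]
pot [ 0.55124839 -0.24875653  0.075     ]
diag 0.04197518808745941 0.04786615501724357 22.60291320919438 114.03908403906726
tip [ 0.5630908  -0.24454912  0.006     ]
top 0.14 [ 0.514  -0.2655  0.14  ]
top 0.145 [ 0.5145 -0.2653  0.145 ]
top 0.15 [ 0.5149 -0.2652  0.15  ]
gripstart [ 0.53958962 -0.25372021  0.09      ]
0.26 0.01 [array([240., 355.]), array([234., 302.]), array([228., 243.])]
0.26 0.012 [array([240., 360.]), array([235., 308.]), array([230., 251.])]
0.26 0.014 [array([241., 364.]), array([236., 314.]), array([231., 258.])]
0.3 0.01 [array([240., 355.]), array([233., 292.]), array([225., 222.])]
0.3 0.012 [array([240., 360.]), array([234., 298.]), array([226., 230.])]
0.3 0.014 [array([241., 364.]), array([235., 304.]), array([227., 237.])]
0.34 0.01 [array([240., 355.]), array([231., 282.]), array([222., 202.])]
0.34 0.012 [array([240., 360.]), array([232., 288.]), array([223., 209.])]
0.34 0.014 [array([241., 364.]), array([233., 294.]), array([224., 216.])]
```

```bash
python3 - <<'E'
from h import *
s=state(); print(s["time"])
R0=rot(s["tool_rot"])
z=np.array([np.sin(.315)*np.cos(np.radians(22.5)),np.sin(.315)*np.sin(np.radians(22.5)),-np.cos(.315)])
y=np.array([-.3827,.9239,0]); x=np.cross(y,z)
Rt=R.from_matrix(np.stack([x,y,z],1)); print((Rt*R0.inv()).as_rotvec(degrees=True),Rt.as_quat())
T=np.array([.528,-.259,.119])+.019*z
for b in (.13,.08,0): print(b,T-b*z,(T-b*z-s["position"]).round(4))
# upright turn from tilted
Rd=R.from_matrix(np.stack([[np.cos(np.radians(202.5)),np.sin(np.radians(202.5)),0],y,[0,0,-1]],1)); print((Rd*Rt.inv()).as_rotvec(degrees=True))
E
```

```text
15.6
[  5.60199942 -17.17690069   8.79538399] [-0.19267912  0.9686449   0.03059986  0.15383582]
0.13 [ 0.49622813 -0.27216034  0.2245384 ] [-0.114  -0.032  -0.0562]
0.08 [ 0.51053978 -0.26623226  0.17699858] [-0.0997 -0.0261 -0.1037]
0 [ 0.53343843 -0.25674733  0.10093487] [-0.0768 -0.0166 -0.1798]
[-6.90676854e+00  1.66743218e+01 -2.01883454e-04]
```

Request:
carry_out(commands=[[[-0.03,-0.01,0],[1,-3,1.5],-0.6],[[-0.07,-0.02,-0.01],[2,-6,3],-0.6],[[-0.11,-0.03,-0.02],[3,-10,5],-0.6],[[-0.114,-0.032,-0.04],[4.5,-14,7],-0.6],[[-0.114,-0.032,-0.056],[5.6,-17.2,8.8],-0.6],[[-0.114,-0.032,-0.056],[5.6,-17.2,8.8],-0.6],[[-0.114,-0.032,-0.056],[5.6,-17.2,8.8],-0.6],[[-0.114,-0.032,-0.056],[5.6,-17.2,8.8],-0.6],[[-0.114,-0.032,-0.056],[5.6,-17.2,8.8],-0.6],[[-0.114,-0.032,-0.056],[5.6,-17.2,8.8],-0.6]])

```text
time: 16.85
position: [0.4965, -0.272, 0.2249]
tool_rot: [0.154, -0.193, 0.969, 0.03]
contact_force: [-0.1, -0.7, 0.9]
finger_gap: 0.796
grasp_force: 0.0
```

```bash
python3 - <<'E'
from h import *
save("wrist","w7"); s=state();print(s["position"],s["tool_rot"])
a=cv2.imread("pics/w7.png"); h=cv2.cvtColor(a,cv2.COLOR_BGR2HSV).astype(int)
m=((h[...,0]>8)&(h[...,0]<22)&(h[...,1]>90)&(h[...,2]>90)).astype(np.uint8)
n,l,st,ce=cv2.connectedComponentsWithStats(m)
for i in range(1,n):
    if st[i,4]>40: print(st[i],ce[i].round(1),cv2.minAreaRect(np.argwhere(l==i)[:,::-1].astype(np.float32)))
tip=np.array([.563,-.2445,.006]); top=np.array([.518,-.263,.1475])
print(proj("w7",[tip+(top-tip)*L/.15 for L in (0,.088,.119,.15)]))
# TCP-axis line
z=rot(s["tool_rot"]).as_matrix()[:,2]; print([proj("w7",s["position"]+z*d)[0] for d in (.06,.1,.12,.15)])
E
```

```text
[ 0.49640139 -0.27201264  0.22480336] [ 0.15399133 -0.19285417  0.96858711  0.03054434]
[267 204  14  13 160] [273.6 209.6] ((273.5, 210.0), (12.0, 13.0), 90.0)
[103 220  32  13 130] [123.9 226.5] ((118.44061279296875, 226.12844848632812), (31.167388916015625, 11.142473220825195), 3.0127875804901123)
[ 201  237   68   52 1204] [235.9 261.1] ((234.5, 262.5), (51.0, 67.0), 90.0)
[[274.64511122 181.05134896]
 [274.85364449 196.55694942]
 [274.95891562 204.38443946]
 [275.09095698 214.20244392]]
[array([275.0748154 , 225.07145376]), array([274.93632846, 209.45052315]), array([274.88171131, 203.28986559]), array([274.81282901, 195.52013954])]
```

```bash
python3 - <<'E'
import cv2
a=cv2.imread("pics/w7.png")
for r in range(170,226,2): print(r,[tuple(int(v) for v in a[r,c]) for c in (262,267,270,274,278,282,286)])
E
```

```text
170 [(62, 63, 59), (65, 66, 61), (64, 64, 61), (62, 63, 59), (64, 63, 57), (66, 65, 62), (61, 58, 56)]
172 [(63, 61, 59), (61, 62, 58), (60, 58, 55), (63, 60, 58), (63, 62, 60), (65, 63, 60), (63, 61, 58)]
174 [(58, 58, 54), (64, 65, 62), (62, 62, 57), (61, 59, 58), (60, 61, 58), (64, 63, 60), (61, 60, 56)]
176 [(62, 63, 60), (62, 62, 60), (63, 64, 61), (63, 64, 60), (61, 61, 57), (63, 64, 58), (63, 62, 60)]
178 [(62, 63, 61), (66, 65, 60), (61, 61, 58), (63, 61, 59), (63, 63, 60), (59, 59, 56), (61, 60, 59)]
180 [(61, 61, 59), (65, 63, 61), (66, 65, 61), (66, 63, 62), (62, 61, 60), (62, 62, 60), (63, 64, 60)]
182 [(63, 64, 59), (61, 60, 57), (62, 63, 61), (76, 74, 71), (63, 62, 59), (67, 65, 61), (63, 62, 58)]
184 [(61, 62, 59), (64, 65, 62), (62, 61, 58), (119, 122, 115), (67, 67, 64), (64, 63, 60), (63, 63, 60)]
186 [(64, 64, 62), (59, 59, 54), (77, 77, 72), (135, 133, 129), (90, 90, 86), (64, 64, 61), (65, 64, 61)]
188 [(67, 65, 63), (69, 69, 65), (110, 112, 107), (78, 81, 81), (116, 116, 114), (69, 67, 65), (62, 62, 57)]
190 [(61, 63, 57), (101, 102, 96), (72, 81, 85), (42, 57, 
[... 1278 characters left out ...]
, (86, 116, 140), (81, 111, 132), (78, 108, 130), (118, 117, 115), (147, 151, 150)]
216 [(151, 157, 158), (126, 136, 144), (99, 126, 144), (83, 110, 129), (91, 115, 130), (134, 137, 135), (153, 156, 157)]
218 [(151, 154, 156), (153, 156, 158), (138, 145, 144), (105, 108, 107), (128, 131, 125), (150, 155, 155), (152, 154, 157)]
220 [(152, 156, 159), (151, 155, 157), (149, 152, 155), (135, 135, 128), (132, 135, 132), (148, 153, 154), (152, 155, 155)]
222 [(155, 160, 160), (153, 156, 158), (153, 156, 159), (143, 143, 143), (146, 149, 150), (151, 156, 156), (150, 153, 156)]
224 [(153, 156, 158), (152, 157, 159), (151, 155, 157), (153, 154, 159), (153, 158, 160), (150, 154, 155), (153, 157, 159)]
```

The stick top face is centred at (274,210.5), about 3 mm further along tool +x than predicted. I'll correct for that and grasp.

Request:
carry_out(commands=[[[0.005,0.001,-0.03],[0,0,0],-0.6],[[0.015,0.0055,-0.062],[0,0,0],-0.6],[[0.025,0.0095,-0.093],[0,0,0],-0.6],[[0.035,0.0135,-0.1236],[0,0,0],-0.6],[[0.035,0.0135,-0.1236],[0,0,0],0],[[0.035,0.0135,-0.1236],[0,0,0],1],[[0.035,0.0135,-0.1236],[0,0,0],1],[[0.035,0.0135,-0.1236],[0,0,0],1],[[0.035,0.0135,-0.1236],[0,0,0],1],[[0.035,0.0135,-0.1236],[0,0,0],1]], squeeze=80)

```text
time: 18.15
position: [0.5315, -0.2593, 0.1025]
tool_rot: [0.155, -0.193, 0.969, 0.03]
contact_force: [-2.1, -0.1, 6.1]
finger_gap: 0.128
grasp_force: 78.0
```

Request:
carry_out(commands=[[[-0.0029,-0.0012,0.0095],[0,0,0],1],[[-0.0057,-0.0024,0.019],[0,0,0],1],[[-0.0086,-0.0036,0.0285],[0,0,0],1],[[-0.0114,-0.0048,0.038],[0,0,0],1],[[-0.0143,-0.006,0.0476],[0,0,0],1],[[-0.0172,-0.0071,0.057],[0,0,0],1],[[-0.02,-0.0083,0.0666],[0,0,0],1],[[-0.0229,-0.0095,0.0761],[0,0,0],1],[[-0.0272,-0.0113,0.0904],[0,0,0],1],[[-0.0315,-0.013,0.1046],[0,0,0],1]])

```text
time: 19.4
position: [0.4995, -0.2718, 0.2068]
tool_rot: [0.154, -0.193, 0.969, 0.03]
contact_force: [-0.6, 0.5, -0.3]
finger_gap: 0.129
grasp_force: 77.7
```

```bash
python3 - <<'E'
from h import *
save("wrist","w8"); save("side","s8"); save("scene","c8"); s=state(); print(s["position"],s["contact_force"])
# did the pot move? compare scene/side crops
for n in ("side0","scene0"):
    m={"side0":"s8","scene0":"c8"}[n]
    a=cv2.imread(f"pics/{n}.png",0);b=cv2.imread(f"pics/{m}.png",0)
    x,y=(286,178) if n=="side0" else (370,256)
    r=cv2.matchTemplate(b[y-15:y+45,x-15:x+42],a[y:y+26,x:x+26],cv2.TM_CCOEFF_NORMED); _,v,_,p=cv2.minMaxLoc(r); print(n,v,p[0]-15,p[1]-15)
M=rot(s["tool_rot"]).as_matrix(); tip=s["position"]+.1*M[:,2]
print("tip exp",tip,proj("s8",tip),proj("c8",tip),proj("w8",[tip,s["position"]-.05*M[:,2]]))
E
```

```text
[ 0.49984688 -0.27211001  0.20677692] [-0.55010872 -0.22576823 -0.89634416]
side0 0.9981241226196289 0 0
scene0 0.9972389936447144 0 0
tip exp [ 0.52863679 -0.26039134  0.11173055] [[301.12372018 162.91791479]] [[387.49211171 237.56488226]] [[274.15604906 209.87815781]
 [274.87325261 325.15567537]]
```

```bash
python3 - <<'E'
import cv2,numpy as np
a=cv2.imread("pics/w8.png",0)
for r in range(192,275,4): print(r,' '.join(f"{int(v):3d}" for v in a[r,254:296:2]))
E
```

```text
192  97  62  64  64  63  63  64  63  67  89 131 138  96  69  63  63  60  60  62  63  63
196  83  64  65  65  66  62  65  90 130 121  79  69 117 132 107  74  64  63  59  63  61
200  68  61  63  63  70 102 129 118  71  70  60  64  62  63  96 131 119  88  68  64  63
204  62  60  74 108 132 104  67  62  64  65  65  61  61  67  62  61  76 118 128 102  73
208  84 117 135  92  64  66  61  64  65  64  60  56  60  61  65  65  59  64  70  96 133
212 138 114  78  65  59  63  63  61  51   9   8  16   1  41  64  64  64  60  65  66 101
216 160 156 140 125  94  69  62  61  33   6   0  11  15  19  56  66  63  79 112 139 146
220 159 158 160 161 149 139 116  79  28  16   3   3  15  19  59  92 129 141 157 158 160
224 162 162 163 162 159 161 156 138  51   4  12   1  17  20 124 151 159 162 160 161 160
228 161 162 161 163 162 163 159 147  23  15   6   6  10  17 123 159 159 160 161 159 162
232 162 161 163 163 160 162 163 140  21   8   5  12  12   8 103 159 163 163 158 159 162
236 162 161 160 163 161 158 164 120  11  11   9   3  14  12  96 159 163 163 162 164 159
240  68 100 142 157 162 162 160  93  43  53  60  59  52  44  88 161 162 161 161 160 162
244  60  59  59  66 118 147  85  58  63  63  63  61  60  59  61  86 156 158 162 160 160
248  63  64  63  58  42  55  59  62  62  61  63  66  64  58  58  51  82 109 119 121 123
252  67  69  65  37  21  47  61  64  60  64  67  68  62  60  56  52  21  18  61  67  67
256  65  66  61  32   5  49  62  63  60  60  67  64  64  62  60  59  26  19  55  64  64
260  67  63  58  17  17  57  64  61  62  65  62  65  62  59  58  56  35  19  40  69  64
264  63  64  54  12  23  54  56  61  60  64  66  64  65  58  60  56  46  17  34  66  64
268  64  63  45  19  29  60  61  60  64  66  66  60  62  61  60  62  52  19  23  61  61
272  63  65  32   7  31  63  62  62  62  69  65  67  65  64  63  58  55  24  17  55  66
```

Request:
carry_out(commands=[[[0.0,0.02,0.01],[-0.7,1.7,0],1],[[0.0,0.06,0.02],[-1.4,3.4,0],1],[[0.0,0.1,0.03],[-2.1,5,0],1],[[0.0,0.14,0.04],[-2.8,6.7,0],1],[[0.0,0.18,0.04],[-3.5,8.4,0],1],[[0.0,0.22,0.04],[-4.2,10,0],1],[[0.0,0.26,0.04],[-4.8,11.7,0],1],[[0.0,0.3,0.04],[-5.5,13.3,0],1],[[0.0,0.34,0.04],[-6.2,15,0],1],[[0.0,0.36,0.04],[-6.9,16.7,0],1]])

```text
time: 20.8
position: [0.4993, 0.0903, 0.2453]
tool_rot: [-0.001, -0.196, 0.981, 0.0]
contact_force: [-0.2, -1.1, 0.4]
finger_gap: 0.131
grasp_force: 77.9
```

Request:
carry_out(commands=[[[0.01,0.015,0],[0,0,8],1],[[0.03,0.04,-0.01],[0,0,16],1],[[0.05,0.07,-0.02],[0,0,24],1],[[0.0725,0.0976,-0.03],[0,0,32],1],[[0.0725,0.0976,-0.035],[0,0,40],1],[[0.0725,0.0976,-0.035],[0,0,47.8],1],[[0.0725,0.0976,-0.035],[0,0,47.8],1],[[0.0725,0.0976,-0.035],[0,0,47.8],1],[[0.0725,0.0976,-0.035],[0,0,47.8],1],[[0.0725,0.0976,-0.035],[0,0,47.8],1]], squeeze=100)

```text
time: 22.05
position: [0.5722, 0.1859, 0.2108]
tool_rot: [0.0, -0.575, 0.818, 0.0]
contact_force: [0.8, -0.2, -0.0]
finger_gap: 0.124
grasp_force: 97.3
```

```bash
python3 - <<'E'
from h import *
save("wrist","w9"); save("side","s9"); save("scene","c9"); s=state(); print(s["time"],s["position"],s["tool_rot"])
M=rot(s["tool_rot"]).as_matrix(); tip=s["position"]+.1*M[:,2]; print(tip,M.round(3))
P={k:proj(k,[tip])[0] for k in ("s9","c9","w9")}; print(P)
o=np.zeros((600,800,3),np.uint8)
c0,r0=P["s9"].astype(int)-[45,45]; o[:400,:400]=cv2.resize(cv2.imread("pics/s9.png")[r0:r0+80,c0:c0+80],(400,400),interpolation=2); print("side",c0,r0)
c1,r1=P["c9"].astype(int)-[20,25]; o[400:,:200]=cv2.resize(cv2.imread("pics/c9.png")[r1:r1+40,c1:c1+40],(200,200),interpolation=2); print("scene",c1,r1)
o[:600,400:]=cv2.resize(cv2.imread("pics/w9.png")[130:280,220:320],(400,600),interpolation=2)
cv2.imwrite("pics/c9v.png",o)
E
```

```text
22.2 [0.57224162 0.18591368 0.21081767] [ 4.37534668e-05 -5.75575428e-01  8.17748693e-01  1.95087993e-05]
[0.57224653 0.18592191 0.11081767] [[-0.337 -0.941  0.   ]
 [-0.941  0.337  0.   ]
 [-0.    -0.    -1.   ]]
{'s9': array([248.36144898, 239.91521289]), 'c9': array([224.62315818, 175.63392202]), 'w9': array([274.94219111, 210.43299099])}
side 203 194
scene 204 150
```

View pics/c9v.png

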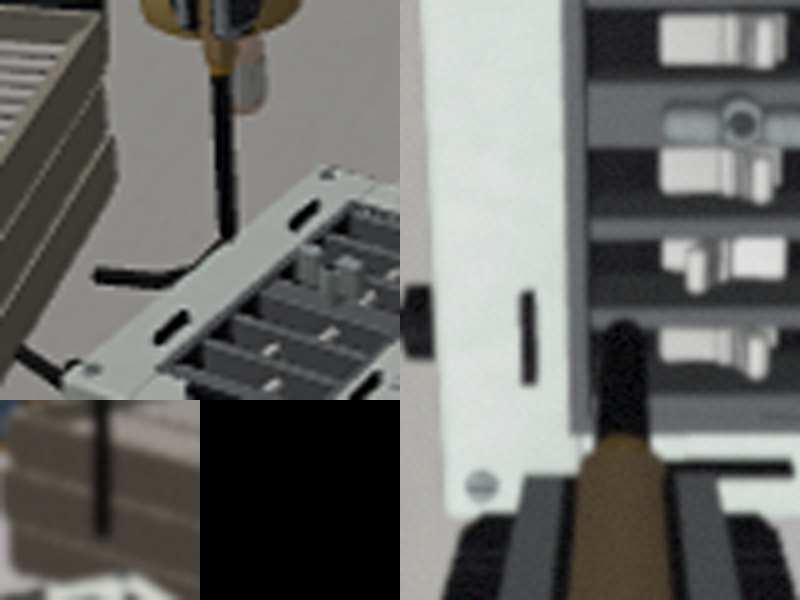

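The off lever is confirmed in the +39.5 slot: its paddle at crop (697,265) is on the back side and its neighbours are on the front. The stylus tip edge is at crop (622,320). I'll check the slot and tip numerically.

```bash
python3 - <<'E'
from h import *
c=np.array([.534,.1595]); th=np.radians(-19.7); X=np.array([np.cos(th),np.sin(th)]);Y=np.array([-np.sin(th),np.cos(th)])
def box(p): d=p[:2]-c; return (np.array([d@X,d@Y])*1000).round(1)
g=lambda x,y,z: atz("w9",220+(x-400)/4-.4,130+y/4-.4,z)
print("slot mid",box(g(600,271.5,.06)),"rib37 edges",[box(g(600,y,.06)) for y in (213,238,305,327)])
print("off paddle",box(g(697,265,.056)),"on paddles",box(g(765,180,.056)),box(g(757,350,.056)))
print("nut",box(g(742,122,.087)),"back edge of slots",box(g(587,300,.06)))
s=state(); t=s["position"]+[0,0,-.1]; print("tip nominal",box(t))
Y3=np.array([*Y,0]);X3=np.array([*X,0])
for k in ("s9","c9","w9"): print(k,(proj(k,[t+.004*Y3,t+.004*X3,t+[0,0,.004],t])-proj(k,[t])).round(2))
# subpixel shaft column in scene and side: dark centroid per row
for k,(u0,v0) in (("s9",(248,240)),("c9",(224,176))):
    a=cv2.imread(f"pics/{k}.png",0).astype(float)
    for r in range(v0-20,v0+5,3):
        row=a[r,u0-10:u0+11]; w=np.clip(60-row,0,None); print(k,r,(u0-10+(w*np.arange(21)).sum()/max(w.sum(),1)).round(1),int(row.min()))
    for L in (.0,.03): print(proj(k,[t+[0,0,L]]))
E
```

```text
slot mid [32.4 39.1] rib37 edges [array([32.3, 24.3]), array([32.3, 30.6]), array([32.4, 47.8]), array([32.4, 53.6])]
off paddle [ 7.9 38.4] on paddles [-8.5 16.8] [-7.9 60.9]
nut [ 0.7 -1.1] back edge of slots [35.7 46.5]
tip nominal [27.1 37.8]
s9 [[-1.04  0.84]
 [-1.5  -0.46]
 [-0.11 -1.56]
 [ 0.    0.  ]]
c9 [[-0.69 -0.47]
 [ 1.49 -0.25]
 [-0.05 -1.55]
 [ 0.    0.  ]]
w9 [[-0.    4.58]
 [-4.79  0.  ]
 [ 0.01  1.36]
 [ 0.    0.  ]]
s9 220 247.0 7
s9 223 247.0 4
s9 226 247.1 5
s9 229 247.6 8
s9 232 247.8 7
s9 235 247.8 4
s9 238 247.9 5
s9 241 247.7 0
s9 244 244.0 43
[[248.36457037 239.91345549]]
[[247.55701023 228.10075386]]
c9 156 223.8 27
c9 159 223.8 18
c9 162 224.0 12
c9 165 224.0 16
c9 168 224.1 16
c9 171 223.8 17
c9 174 224.0 16
c9 177 224.0 44
c9 180 214.0 65
[[224.62408788 175.63515071]]
[[224.22899266 163.88192825]]
```

Request:
carry_out(commands=[[[-0.0004,-0.0012,-0.01],[0,0,0],1],[[-0.0004,-0.0012,-0.025],[0,0,0],1],[[-0.0004,-0.0012,-0.038],[0,0,0],1],[[-0.0004,-0.0012,-0.044],[0,0,0],1],[[-0.0004,-0.0012,-0.05],[0,0,0],1],[[-0.0004,-0.0012,-0.053],[0,0,0],1],[[-0.0004,-0.0012,-0.055],[0,0,0],1],[[-0.0004,-0.0012,-0.055],[0,0,0],1],[[-0.0004,-0.0012,-0.055],[0,0,0],1],[[-0.0004,-0.0012,-0.055],[0,0,0],1]])

```text
time: 23.45
position: [0.5719, 0.1848, 0.1559]
tool_rot: [0.0, -0.576, 0.818, -0.0]
contact_force: [-0.1, -0.1, -0.4]
finger_gap: 0.122
grasp_force: 97.3
```

```bash
python3 - <<'E'
from h import *
save("wrist","w10"); s=state(); print(s["time"],s["position"],s["contact_force"])
t=s["position"]+[0,0,-.1]; print(proj("w10",[t,t+[0,0,.01]]))
a=cv2.imread("pics/w10.png",0)
print(range(250,332,3))
for r in range(176,236,3): print(r,' '.join(f"{int(v):3d}" for v in a[r,250:332:3]))
E
```

```text
23.5 [0.57190618 0.18477872 0.15590603] [-0.00642607 -0.74678138 -0.13678384]
[[274.98477108 210.331742  ]
 [275.00049718 213.81440976]]
range(250, 332, 3)
176 220 218 218 112 105  72 104 101 103 108 104 109 108 128 148 151 148 153 144 128 143 119 132 118 152 155 150 156
179 220 222 219 112 108  36  38  31  33  31  29  33  82 203 204 203 204 199 181 203 138 126 127 150 147  72  76  80
182 220 221 221 110 110  33  28  35  28  32  34  34  80 208 206 206 206 204 182 206 142 148 186 183 155  32  29  29
185 221 220 220 110 109  37  29  31  35  30  35  29  84 210 208 206 206 203 186 200 135 138 203 202 147  33  30  28
188 222 221 221 117 106  45  40  36  37  38  36  34  73 208 205 203 200 199 181 196 139 141 206 197  64  29  29  34
191 221 222 220 117 109  37  46  46  42  45  46  46  50  93  79  79  64  62  61 110  98 136 204 190  59  47  47  48
194 222 222 222 118 108  42  47  49  48  49  49  52  48  50  47  48  47  48  47  50  48  51 101 100  47  45  49  48
197 222 221 223 120 108  46  46  50  49  49  51  46  51  45  45  47  49  50  50  49  53  49  50  45  50  48  48  52
200 221 221 219 
[... 675 characters left out ...]
  47
218 220 216 218 132 109  55  48  19   3  12  15  44  45  45  47 164 214 111  54  51  46  45  46  54  46  48  50  48
221 206 218 217 132 110  59  46  11  16  14  21  50  42  47  45  64  97  50  47  43  46  50  48  48  43  45  49  46
224 200 221 220 140 105  62  46  17  13  13  10  51  46  48  49  55  47  51  51  52  52  50  50  51  53  51  53  53
227 202 221 219 144 106  70  95   8   9  13  18  98 101 100 102 100 101 101 100 102  99 100 101 100 103 101  98 101
230 204 221 221 141 110  69  92  17   5   8  13  99 106 115 114 116 111 114 111 110 104 107 105 112 101 100 100  98
233 189 220 219 143 108  59  31   8   7   8  13  32  91 206 201 203 199 197 182 177 129 123 125 154  35  28  29  34
```

The tip is centred in the right slot behind the lever, without contact. I'll go 6 mm deeper and push to the front.

Request:
carry_out(commands=[[[0,0,-0.003],[0,0,0],1],[[0,0,-0.006],[0,0,0],1],[[-0.0038,0.0013,-0.006],[0,0,0],1],[[-0.0075,0.0027,-0.006],[0,0,0],1],[[-0.0103,0.0037,-0.006],[0,0,0],1],[[-0.0132,0.0047,-0.006],[0,0,0],1],[[-0.016,0.0057,-0.006],[0,0,0],1],[[-0.0188,0.0067,-0.006],[0,0,0],1],[[-0.0216,0.0077,-0.006],[0,0,0],1],[[-0.0235,0.0084,-0.006],[0,0,0],1]])

```text
time: 24.75
position: [0.5476, 0.1933, 0.1494]
tool_rot: [-0.001, -0.576, 0.818, 0.0]
contact_force: [1.5, -0.7, -0.4]
finger_gap: 0.12
grasp_force: 97.4
```

```bash
python3 - <<'E'
from h import *
save("wrist","w11"); s=state(); print(s["time"],s["position"],s["contact_force"],s["finger_gap"])
a=cv2.imread("pics/w11.png",0)
print(range(235,317,3))
for r in range(176,236,3): print(r,' '.join(f"{int(v):3d}" for v in a[r,235:317:3]))
E
```

```text
24.8 [0.54763611 0.19334641 0.14947994] [ 0.04482717  0.64757902 -0.45801091] 0.12509098894488083
range(235, 317, 3)
176 108 110 110 110 106 106 150 156 152 153 154 129 124  98  72 104 127 154 155 151 155 149 114  99 102 102  99 103
179  84  83  76  76  70  75  79 106 166 164 159 155 152 159 153 127 106 141 148 143 145 144 100  58  53  58  51  55
182  11  31  30  32  33  38  29  87 204 201 201 201 199 177 183 115 126 141 131 159  63  41  22  26  31  30  28  22
185   6  34  39  32  31  35  36  87 204 201 200 200 202 181 187 124 151 210 149 162  66  27  19  28  30  31  30  16
188  10  27  37  37  38  37  29  84 205 200 203 201 198 179 186 125 156 214 148 149  56  23  26  28  29  22  29  14
191  15  37  40  40  40  41  38  56 181 183 172 170 164 154 184 125 156 212 140  36  35  38  41  41  38  37  40  26
194  26  43  46  45  48  46  45  45  46  45  48  45  44  47  57  66 138 202 128  47  47  44  46  45  45  44  45  43
197  40  46  45  46  46  48  47  44  40  47  45  48  45  47  46  42  45  72  51  45  46  40  46  45  47  45  40  46
200  50  52  53  57  57  54  53  54  57  55  58  59  55
[... 636 characters left out ...]
  12
218  15  38  45  49  45  45  48  50 125 113 104  90  13  18   2  38 154 209 130  44  49  48  46  42  48  46  45  28
221  15  45  44  49  46  47  48  48  46  47  44  43   8   3   9  23 137 207 119  45  44  49  44  49  45  45  44  40
224  25  44  45  45  45  45  45  45  47  45  45  39  17   4  14   5  50  89  51  46  48  44  43  51  48  44  42  43
227  43  48  52  48  50  54  48  50  50  52  50  49  13  15   6  15  49  53  48  52  51  54  51  54  50  52  50  52
230  98 100 102 101  98  98 100 102  99  98 102  87   9   3  18  23  98 100  97  97  99  99  97  97 101  97  95 101
233  98 102 101 106 103 104 104 102 107 110 111  86  14  10  11  18  96 103 108 108  99  98  94  96  93  98  98  95
```

The lever shows the same pattern as its neighbours, so it has flipped to the front. I'll withdraw and carry the stylus back.

Request:
carry_out(commands=[[[0.003,-0.001,0],[0,0,0],1],[[0.003,-0.001,0.02],[0,0,0],1],[[0.003,-0.001,0.06],[0,0,0],1],[[0.003,-0.001,0.096],[0,0,0],1],[[-0.01,-0.03,0.096],[0,0,-8],1],[[-0.02,-0.06,0.096],[0,0,-16],1],[[-0.035,-0.08,0.096],[0,0,-24],1],[[-0.048,-0.103,0.096],[0,0,-32],1],[[-0.048,-0.103,0.096],[0,0,-40],1],[[-0.048,-0.103,0.096],[0,0,-47.8],1]])

```text
time: 26.05
position: [0.5003, 0.0897, 0.2459]
tool_rot: [0.0, -0.192, 0.981, 0.0]
contact_force: [0.7, -0.6, 1.2]
finger_gap: 0.129
grasp_force: 97.4
```

Request:
carry_out(commands=[[[0.0,-0.03,0.0],[0,0,0],1],[[0.0,-0.07,0.0],[0.7,-1.7,0],1],[[0.0,-0.11,0.0],[1.4,-3.4,0],1],[[0.0,-0.15,0.0],[2.1,-5,0],1],[[0.0,-0.19,0.0],[2.8,-6.7,0],1],[[0.0,-0.23,0.0],[3.5,-8.4,0],1],[[0.0,-0.27,0.0],[4.2,-10.1,0],1],[[0.0,-0.31,-0.0],[5.2,-12.5,0],1],[[0.0,-0.35,-0.005],[6.2,-15,0],1],[[0.0,-0.362,-0.01],[6.9,-16.7,0],1]])

```text
time: 27.3
position: [0.5, -0.2741, 0.2351]
tool_rot: [0.155, -0.192, 0.969, 0.031]
contact_force: [0.6, 0.5, -0.9]
finger_gap: 0.125
grasp_force: 97.6
```

```bash
python3 - <<'E'
from h import *
s=state(); print(s["time"],s["position"],s["tool_rot"])
Rt=R.from_quat([-.193,.969,.03,.154]); print("rot needed",(Rt*rot(s["tool_rot"]).inv()).as_rotvec(degrees=True))
print("shift to pre",np.array([.4995,-.2718,.2068])-s["position"])
E
```

```text
27.3 [ 0.50003177 -0.27409793  0.23511605] [ 0.15453206 -0.19152335  0.96876123  0.03066475]
rot needed [-0.11241362  0.04349747  0.14872202]
shift to pre [-0.00053177  0.00229793 -0.02831605]
```

Request:
carry_out(commands=[[[-0.0005,0.002,-0.01],[0,0,0],1],[[-0.0005,0.002,-0.028],[0,0,0],1],[[-0.0005,0.002,-0.028],[0,0,0],1],[[-0.0005,0.002,-0.028],[0,0,0],1],[[-0.0005,0.002,-0.028],[0,0,0],1],[[-0.0005,0.002,-0.028],[0,0,0],1],[[-0.0005,0.002,-0.028],[0,0,0],1],[[-0.0005,0.002,-0.028],[0,0,0],1],[[-0.0005,0.002,-0.028],[0,0,0],1],[[-0.0005,0.002,-0.028],[0,0,0],1]])

```text
time: 28.55
position: [0.4998, -0.2699, 0.2077]
tool_rot: [0.154, -0.193, 0.969, 0.031]
contact_force: [-0.1, -0.2, -0.1]
finger_gap: 0.127
grasp_force: 97.5
```

```bash
python3 - <<'E'
from h import *
save("wrist","w12"); s=state(); print(s["time"],s["position"])
a=cv2.imread("pics/w8.png",0);b=cv2.imread("pics/w12.png",0)
d=cv2.absdiff(a,b)[185:275,240:310]; print("mean diff",d.mean(),d.max())
for n,(y0,y1,x0,x1) in dict(tip=(205,238,266,286),rim=(192,212,250,300)).items():
    r=cv2.matchTemplate(b[y0-8:y1+8,x0-8:x1+8],a[y0:y1,x0:x1],cv2.TM_CCOEFF_NORMED); _,v,_,p=cv2.minMaxLoc(r); print(n,v,p[0]-8,p[1]-8)
E
```

```text
28.6 [ 0.49979749 -0.26985425  0.20769658]
mean diff 5.63031746031746 75
tip 0.9866073727607727 0 -1
rim 0.9676021337509155 -2 -1
```

Request:
carry_out(commands=[[[-0.0002,-0.0018,0],[0,0,0],1],[[0.0025,-0.0008,-0.0095],[0,0,0],1],[[0.006,0.0005,-0.021],[0,0,0],1],[[0.0095,0.002,-0.0325],[0,0,0],1],[[0.0131,0.0034,-0.0443],[0,0,0],1],[[0.0167,0.0049,-0.0563],[0,0,0],1],[[0.0205,0.0064,-0.0688],[0,0,0],1],[[0.0243,0.008,-0.0813],[0,0,0],1],[[0.0281,0.0093,-0.0935],[0,0,0],1],[[0.0311,0.0103,-0.1025],[0,0,0],1]])

```text
time: 29.85
position: [0.5311, -0.2592, 0.1044]
tool_rot: [0.154, -0.193, 0.969, 0.031]
contact_force: [0.1, 1.0, 1.0]
finger_gap: 0.125
grasp_force: 97.6
```

Request:
carry_out(commands=[[[0.0004,0.0002,-0.0015],[0,0,0],1],[[0.0004,0.0002,-0.0015],[0,0,0],0.6],[[0.0004,0.0002,-0.0015],[0,0,0],0.3],[[0.0004,0.0002,-0.0015],[0,0,0],-0.2],[[0.0004,0.0002,-0.0015],[0,0,0],-0.6],[[0.0004,0.0002,-0.0015],[0,0,0],-0.6],[[-0.005,-0.002,0.0166],[0,0,0],-0.6],[[-0.0145,-0.006,0.048],[0,0,0],-0.6],[[-0.0257,-0.0107,0.0856],[0,0,0],-0.6],[[-0.037,-0.0153,0.1236],[0,0,0],-0.6]])

```text
time: 31.1
position: [0.4934, -0.2748, 0.23]
tool_rot: [0.154, -0.193, 0.969, 0.031]
contact_force: [-0.4, -0.5, -0.5]
finger_gap: 0.802
grasp_force: 0.0
```

```bash
python3 - <<'E'
from h import *
save("wrist","w13"); save("side","s13"); save("scene","c13"); s=state(); print(s["time"],s["position"])
for n,m,bx in (("side0","s13",(280,150,30,52)),("scene0","c13",(368,222,32,64)),("w7","w13",(262,190,26,28)),("side0","s13",(352,182,20,26)),("side0","s13",(242,195,18,24)),("side0","s13",(286,178,20,24))):
    a=cv2.imread(f"pics/{n}.png",0);b=cv2.imread(f"pics/{m}.png",0); x,y,w,h=bx
    r=cv2.matchTemplate(b[y-12:y+h+12,x-12:x+w+12],a[y:y+h,x:x+w],cv2.TM_CCOEFF_NORMED); _,v,_,p=cv2.minMaxLoc(r); print(n,bx,round(v,4),p[0]-12,p[1]-12)
E
```

```text
31.25 [ 0.49419887 -0.27574139  0.23090751]
side0 (280, 150, 30, 52) 0.9966 0 0
scene0 (368, 222, 32, 64) 0.9986 0 0
w7 (262, 190, 26, 28) 0.9511 2 0
side0 (352, 182, 20, 26) 0.9996 0 0
side0 (242, 195, 18, 24) 0.9997 0 0
side0 (286, 178, 20, 24) 0.9972 0 0
```

```bash
python3 - <<'E'
from h import *
c=np.array([.534,.1595]); th=np.radians(-19.7); X=np.array([np.cos(th),np.sin(th)]);Y=np.array([-np.sin(th),np.cos(th)])
for k in ("s9","s13"):
  a=cv2.imread(f"pics/{k}.png",0)
  for y in (-62.5,-39.5,-16.5,16.5,39.5,62.5):
    v=[]
    for x in (9,-9):
        p=c+(X*x+Y*y)/1000; u=proj(k,[[*p,.056]])[0].round().astype(int); v.append(int(a[u[1]-2:u[1]+3,u[0]-2:u[0]+3].max()))
    print(k,y,"back/front brightness",v)
E
```

```text
s9 -62.5 back/front brightness [93, 164]
s9 -39.5 back/front brightness [133, 148]
s9 -16.5 back/front brightness [101, 150]
s9 16.5 back/front brightness [87, 158]
s9 39.5 back/front brightness [170, 92]
s9 62.5 back/front brightness [88, 161]
s13 -62.5 back/front brightness [92, 161]
s13 -39.5 back/front brightness [130, 146]
s13 -16.5 back/front brightness [99, 147]
s13 16.5 back/front brightness [86, 156]
s13 39.5 back/front brightness [84, 162]
s13 62.5 back/front brightness [86, 158]
```

All six levers are on. I'm handing in.

```bash
python3 -c "
from cell import *
print(sign_off())"
```

```text
the job is handed in; nothing more can be done
None
```

The job is done and handed in at about 31 s: the cover is off and lies flat, right way up, the off lever (the +39.5 mm slot) is flipped so all six lean to the front, the stylus stands tip down in its unmoved pot, and the stamp and bottle have not moved.

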